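# Light the fossil egg on the light table

## Task

Take the buff fossil egg from the finds tray and gently stand it upright, blunt end down as it is now, in the cork ring on the light table, leaving the ring where it lies. Let go of it, then reach into the well in the control strip and turn the dimmer knob up until its white pointer points at the orange dot. Leave everything else where it is.

Things in the scene. Friction and masses are not known exactly. Their poses are not given: they have to be found in the camera images.
- buff_egg: pale sandy-buff fossil egg of pitted stone, 56 mm in diameter, 68 mm tall, about 0.28 kg, standing blunt end down in one of the tray's two cork cradles (which one varies). Lower half: a hemisphere of radius 28 mm; upper half tapers. Origin: lowest point of the blunt end; z up the egg's axis. Grip it about 36 mm above the origin, fingers just clear of the cork
- dark_egg: second fossil egg of the same size and shape but nearly black, in the tray's other cradle; leave alone. Origin: lowest point
- tray: white finds tray, 250 x 140 mm (x, y), walls 22 mm tall, 4 mm thick, fixed to the bench. Two cork cradles, shaped like cork_ring, are fixed on its 4 mm floor, centred 60 mm either side of the tray's centre along its x axis. Origin: centre of its underside
- cork_ring: loose cork ring lying on the white panel of the light table, 80 mm outside diameter, 18 mm tall, 60 g. In its top is a 45 degree funnel-shaped seat, 48 mm wide at the top, that centres the egg's blunt end; a seated egg's lowest point is 5.6 mm above the ring's underside. Origin: centre of the underside, 80 mm above the bench
- light_table: light table for photographing finds, a fixed box 320 x 360 x 80 mm (x, y, z) with a flat top: white opal panel 200 x 340 mm over the far part, dark grey control strip 100 mm deep (in x) along the edge nearest the robot, with the dimmer's well in it. Origin: centre of the underside, on the bench; x points away from the robot, y along the strip
- well (a point): centre of the mouth of the round well in the control strip, level with the light table's flat top; 110 mm to -x and 60 mm to +y of the light table's origin. The well is 80 mm in diameter and 38 mm deep, upright, with the dimmer knob in the middle of its floor. A fully opened gripper is too wide for it: go in with some 30 to 40 mm between the pads
- dimmer (a joint): angle of the dimmer knob (rad), 0 (dark) to 4.71 (full), growing clockwise seen from above. Friction of 0.04 N m keeps it where it is left. At angle q the pointer stands 135 degrees minus q counterclockwise of the light table's x axis. The orange dot is at q = 2.705; the start is between 0.5 and 1.7
- dimmer_grip (a point): point on the knob's upright axis at the height to grip: 27 mm above the well floor, 4 mm below the knob's top, 11 mm below the light table's top. The knob is a black bar 42 mm long, 12 mm thick, 31 mm tall, on a disc 44 mm wide and 3 mm thick. The point's x axis runs along the bar to the pointer end, marked by a white line on the bar's top; z up
- dot (a point): orange dot sticker, 9 mm across, on the flat top beside the well, 45.5 mm from the knob's axis: the brightness wanted
- scale_bar: black and white photo scale bar, 100 x 18 x 6 mm, loose on the far part of the light table's panel; leave alone. Origin: centre of underside
- spatula: double-ended steel spatula with a red grip, 220 mm long, 12 mm tall, loose on the bench to the right of the light table; leave alone
- pick: steel dental pick, 170 mm long, 8 mm thick, loose on the bench to the left of the tray; leave alone
- jar: amber glass jar with black cap, 56 mm in diameter, 85 mm tall, standing between the far ends of light table and tray; leave alone
- blower: red rubber air blower standing nozzle up, 58 mm in diameter, 115 mm tall, beyond the tray; leave alone
Not all that is in view belongs to the job. What is shaped like the buff_egg but purple is not meant.

How it is judged:
By the outcome, as a careful person would: the job done as asked, in the order asked, and still so for the second after the job is handed in, with the robot touching nothing.
It also fails if it takes over 64 s, if anything falls off the work surface, if the arm or the gripper's body presses on something with over 40 N, if the wrist force passes 120 N, or if a joint passes its speed limit or range.

## Robot

A 7-joint arm with a two-finger parallel gripper is mounted at the origin on the work surface. World frame = base frame: x ahead of the robot, y to its left, z up, the work surface at z = 0. Lengths are in mm, angles in rad, forces in N, time in s.
With the tool pointing down it reaches from about 425 to 925 mm from the base axis. Payload 6.8 kg.
Tool frame: the origin (TCP) lies midway between the tips of the shut fingers; the grasp point (between the pads) lies 19 mm behind it; z points along the fingers, y is the line along which they close (so a half turn about z gives the same grasp; the last joint's range is limited). The gripper opens to 85 mm and grips with 20 to 120 N. Pads are 22 mm wide; open, the fingers measure 114 mm over their backs; the gripper's body (76 mm by 85 mm) begins 54 mm behind the grasp point. The pads swing forward as they close: fully open they stand 13 mm farther back than shut.
Start: joints at [1.076, 0.477, 0.022, 1.555, -0.011, 1.109, -0.083], TCP at [254.638, -625.145, 231.308] pointing down, gripper open.
Joint ranges: [-2.96, 2.96], [-0.34, 2.1], [-1.41, 1.46], [0.24, 2.44], [-1.37, 4.51], [0.17, 1.92], [-2.96, 2.96]. Speed limits (rad/s): [2.39, 2.39, 3.14, 3.14, 3.14, 3.14, 3.14].

## Interface

Orientations are given as a 3x3 rotation matrix whose columns are the frame's x, y, z axes.
In Python, from rig import r gives the robot as it stands.
- The arm moves only by the tool send_rows, never from a script. Its argument "targets" is one flat list of numbers, 6 for each row, row after row: the shift along the tool's x, y, z in units of 0.5 m (1.0 is 0.5 m), then the turn, a rotation vector about the tool's x, y, z in units of 360 degrees (1.0 is 360 degrees). In form: [dx, dy, dz, rx, ry, rz, dx, dy, dz, rx, ry, rz, ...]. A call has 1 to 5 rows; each row is the pose to reach, as a shift and turn from the pose commanded when the call began, along the tool's axes at that moment, turning the shorter way round; what a row does not reach only later rows make up. A row lasts 1/12 s, in which the tool goes at most 41.7 mm and 7.16 degrees, less where a joint would pass 70% of its speed; a pose out of reach is approached as far as the arm can. A call with a number of a shift or a turn outside -1 to 1 is refused whole. A call with a gripper value outside its range is refused whole. "hand" is the finger opening in mm, from 0 to 85.4, set as the call begins (left out, the last holds). The fingers move at their own pace and stop on an object; the grip force is fixed at half the most. Time passes only in rows, so rows that repeat a pose let the fingers close. It gives the time, the measured TCP pose, the force, the opening and the grip force at its end, in the units of the state.
- r.sense(): the state, without advancing time (a new reading comes with each control period).
- r.capture(name): name is "scene" or "side" or "wrist"; returns the picture (420x560x3 uint8, red, green, blue); there is no depth.
- r.camera_model(name): a dict with "fx", "fy", "cx", "cy" (pixels), "view" (4x4, takes a point from world to camera coordinates); the wrist camera has in their place "T_tool_cam" (4x4, takes a point from camera to tool coordinates, whose origin is the TCP and whose axes are the flange's). Camera axes: x right, y up, looking along -z (the intrinsics and any distortion apply to the point x, -y, -z); pixel columns grow to the right and rows downward; lengths in mm; the calibration is good to about 2 mm. A picture is of the moment at which its call begins: read the wrist's pose just before it. camera_model takes no time and is no camera call.
- r.job_done(): hands the job in; it is judged then, once.
Trained networks look in the newest picture that a camera, given by its name, has taken for a name from the list of things; names that differ only in an ending like _2 or _b are one class to them, and where a whole thing is asked for, a point or a joint stands for the part that bears it (a point fixed in the world has none). Each returns a list of dicts, best first, with "score" (0 to 1); they miss things now and then, are a little off and sometimes report something else, mostly with a low value. They report only what shows in the picture. A call takes as long as a camera call. They do not tell look-alikes from the thing itself.
- r.trace(camera, query): "mask" (420x560 bool, what is visible of it) and "extent" ([centre column, centre row, width, height] in pixels, round what is visible of it).
The state is a dict: "time_s": time; "joint_pos": joint angles; "joint_vel": joint speeds; "effort": joint torques, N m; "tool_pos": TCP position; "orientation": TCP orientation; "wrist_force": force on the tool from outside, world axes, zero at the start; "moment": the same for the moment, N m; "finger_gap": finger opening in mm; "finger_force": force on a finger pad.
Only numpy, scipy, OpenCV 4.12 (cv2) and the standard library are available. Lean on these libraries where they do the work, as an engineer would, in place of code of your own. Each camera call takes 0.05 s, during which the arm holds its last target. There are 200 camera calls.

## Working session

There is one attempt and no reset: what is moved stays moved. The work goes in short steps, Python scripts to look and compute and a tool call to move; the robot and the scene stay as the last step left them, time stands still between calls to the robot, and variables do not carry over. Pictures are saved under pics/ and viewed, at most 13 in all, crops included, and the job is handed in when it is done.

Besides the shell and the picture viewer there is one more tool, called after "Emit:" as a command line: name --argument value ..., lists and objects as JSON in quotes. send_rows: Moves the arm, as the interface text tells. Its arguments: {"type":"object","properties":{"targets":{"type":"array","items":{"type":"number"}},"hand":{"type":"number"}},"required":["targets"]}

```bash
mkdir -p pics; ls
python3 - <<'E'
from rig import r
import cv2,numpy as np
s=r.sense();print(s['time_s'],s['tool_pos'],np.round(s['orientation'],3).tolist(),s['finger_gap'],s['wrist_force'])
for c in('scene','side','wrist'):
    im=r.capture(c);cv2.imwrite(f'pics/{c}0.png',im[:,:,::-1])
    m=r.camera_model(c);print(c,{k:np.round(np.array(v),3).tolist() for k,v in m.items()})
E
```

```text
pics
0.0 [ 254.36613521 -624.59872366  230.31530564] [[0.926, 0.377, -0.001], [0.377, -0.926, 0.002], [-0.0, -0.002, -1.0]] 85.68907314545017 [ 0.04583916 -0.16067218 -1.50270214]
scene {'fx': 469.759, 'fy': 469.759, 'cx': 279.241, 'cy': 210.911, 'view': [[0.175, 0.984, -0.006, -108.121], [-0.69, 0.127, 0.713, 343.184], [0.702, -0.121, 0.701, -1943.636], [0.0, 0.0, 0.0, 1.0]]}
side {'fx': 423.05, 'fy': 423.05, 'cx': 281.955, 'cy': 208.405, 'view': [[-0.713, -0.701, -0.009, 407.783], [0.425, -0.444, 0.789, -315.237], [-0.557, 0.559, 0.615, -788.893], [0.0, 0.0, 0.0, 1.0]]}
wrist {'fx': 318.772, 'fy': 318.772, 'cx': 276.998, 'cy': 203.612, 'T_tool_cam': [[-0.001, 0.948, 0.317, 81.87], [1.0, 0.001, 0.001, -0.909], [0.001, 0.317, -0.948, -142.068], [0.0, 0.0, 0.0, 1.0]]}
```

View pics/scene0.png

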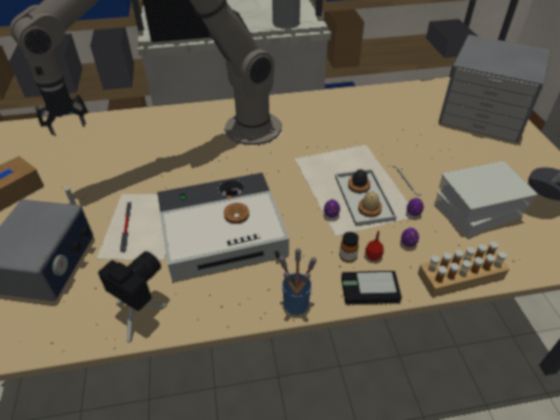

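View pics/side0.png

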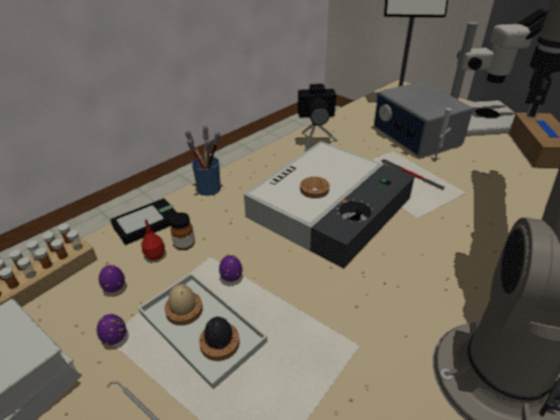

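```bash
cat > h.py <<'E'
from rig import r
import cv2,numpy as np
from scipy.optimize import least_squares
def cam(c,s=None):
    m=r.camera_model(c)
    if c=='wrist':
        s=s or r.sense();T=np.eye(4);T[:3,:3]=s['orientation'];T[:3,3]=s['tool_pos'];V=np.linalg.inv(T@m['T_tool_cam'])
    else: V=np.array(m['view'])
    return m,V
def proj(C,P):
    m,V=C;p=np.atleast_2d(P)@V[:3,:3].T+V[:3,3]
    return np.c_[m['cx']+m['fx']*p[:,0]/-p[:,2],m['cy']+m['fy']*-p[:,1]/-p[:,2]]
def onplane(C,uv,z):
    m,V=C;d=V[:3,:3].T@np.array([(uv[0]-m['cx'])/m['fx'],-(uv[1]-m['cy'])/m['fy'],-1]);o=-V[:3,:3].T@V[:3,3]
    return o+d*(z-o[2])/d[2]
a=np.linspace(0,2*np.pi,48,endpoint=False)
def circ(R,z):return np.c_[R*np.cos(a),R*np.sin(a),0*a+z]
EGG=np.vstack([circ(28*np.cos(t),28-28*np.sin(t)) for t in np.linspace(0,1.5,8)]+[circ(28*np.cos(t),28+40*np.sin(t)) for t in np.linspace(0,1.57,10)])
RING=np.vstack([circ(40,0),circ(40,18)])
def box(C,P):
    q=proj(C,P);lo,hi=q.min(0),q.max(0);return np.r_[(lo+hi)/2,hi-lo]
E
python3 - <<'E'
from h import *
r.capture('scene');r.capture('side');r.capture('wrist')
D={}
for q in('buff_egg','dark_egg','cork_ring','light_table','dimmer','dot','tray','scale_bar','jar','blower'):
  for c in('scene','side'):
    for d in r.trace(c,q)[:3]:
        m=d['mask'];v,u=np.nonzero(m);px=r_=None
        print(q,c,round(d['score'],2),np.round(d['extent'],1),'cent',round(u.mean(),1),round(v.mean(),1))
    D[q+c]=r.trace(c,q)[0]['mask'] if r.trace(c,q) else np.zeros((420,560),bool)
np.savez('m.npz',**D)
for c in('scene','side'):
    im=cv2.imread(f'pics/{c}0.png')
    y,x=((150,290) if c=='scene' else (270,130))
    e=im[y:y+90,x:x+140]; y,x=((170,145) if c=='scene' else (140,240))
    f=im[y:y+120,x:x+180]
    cv2.imwrite(f'pics/{c}crop.png',np.vstack([cv2.resize(e,(420,270),interpolation=3),cv2.resize(f,(420,280),interpolation=3)]))
cv2.imwrite('pics/crops.png',np.hstack([cv2.imread('pics/scenecrop.png'),cv2.imread('pics/sidecrop.png')])[:,:, :][:, :840][:, ::1][:550,:800])
E
```

```text
buff_egg scene 0.83 [417.8 206.1  20.8  15.6] cent 415.1 206.7
buff_egg scene 0.7 [332.  206.2  14.4  20.3] cent 331.6 208.0
buff_egg scene 0.61 [371.5 202.8  13.7  16.3] cent 371.2 200.6
buff_egg side 0.87 [112.  278.2  25.9  26.3] cent 110.5 278.5
buff_egg side 0.71 [111.1 329.6  26.7  32.9] cent 110.1 328.9
buff_egg side 0.65 [180.9 297.6  28.   30.9] cent 180.8 298.7
dark_egg scene 0.61 [361.2 178.6  16.1  17.6] cent 359.8 177.5
dark_egg side 0.83 [216.9 333.6  25.5  33.2] cent 217.4 332.2
cork_ring scene 0.93 [238.7 213.4  32.   23.4] cent 236.2 212.6
cork_ring side 0.94 [314.9 188.6  30.9  26.1] cent 313.8 187.2
light_table scene 0.82 [223.  228.1 134.4 108.4] cent 219.5 225.6
light_table side 0.58 [327.5 204.3 170.2 128.6] cent 330.0 202.7
dimmer side 0.56 [354.4 217.3  17.7  11.4] cent 354.5 215.7
dot scene 0.91 [223.2 225.2 132.3 111. ] cent 219.4 225.8
dot side 0.81 [329.6 205.4 168.4 126.5] cent 330.3 202.5
tray scene 0.69 [365.4 195.1  55.1  59.1] cent 365.0 198.3
tray side 0.94 [202.8 332.3 129.4 116.8] cent 203.2 331.5
tray side 0.19 [326.4 204.1 169.5 129.1] cent 329.8 202.4
scale_bar scene 0.54 [245.7 237.9  32.3  15.2] cent 245.1 238.5
scale_bar side 0.69 [283.3 174.6  28.   19.1] cent 282.1 174.9
jar scene 0.79 [350.8 245.6  14.4  31.2] cent 349.0 246.1
jar side 0.62 [182.9 232.4  29.4  39.1] cent 181.2 230.9
blower side 0.82 [153.3 238.8  23.4  40.3] cent 151.7 244.2
```

View pics/crops.png

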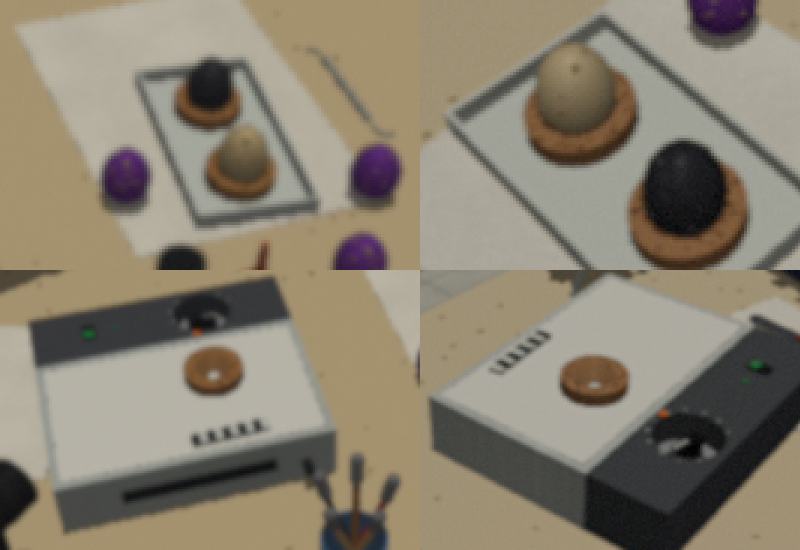

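Run:
```python
from h import *
C={c:cam(c) for c in('scene','side')}
def fit(M,z,ext,x0):
    f=lambda p:np.r_[tuple((box(C[c],M+np.r_[p,z])-e)[:2] for c,e in ext.items())]
    s=least_squares(f,x0);print(np.round(s.x,1),'res',np.round(s.fun,1),[np.round(box(C[c],M+np.r_[s.x,z]),1).tolist() for c in ext]);return s.x
x0=onplane(C['scene'],(371,203),40)[:2]
fit(EGG[EGG[:,2]>18],9.6,{'scene':[371.5,202.8],'side':[180.9,297.6]},x0)
fit(EGG[EGG[:,2]>18],9.6,{'scene':[361.2,178.6],'side':[216.9,333.6]},x0)
fit(RING,80,{'scene':[238.7,213.4],'side':[314.9,188.6]},onplane(C['scene'],(237,213),90)[:2])
L=np.array([[-160,-180,80],[-160,180,80],[160,180,80],[160,-180,80.]])
so=np.array([[157.9,192.3],[263.7,173.4],[287.7,239.4],[169.4,263.9]])
def Lw(p):c,s=np.cos(p[2]),np.sin(p[2]);return L@np.array([[c,-s,0],[s,c,0],[0,0,1]]).T+[p[0],p[1],0]
f=lambda p:np.r_[(proj(C['scene'],Lw(p))-so).ravel(),(proj(C['side'],Lw(p)[2:])-[[244.3,195.7],[321.4,142.1]]).ravel()]
s=least_squares(f,[600,-150,0]);print(s.x,np.round(s.fun,1),np.round(proj(C['side'],Lw(s.x)),1))
p=s.x;c,q=np.cos(p[2]),np.sin(p[2])
w=np.array([p[0]-110*c-60*q,p[1]-110*q+60*c,80]);print('well',w)
# tray corners
for uv in((336,174),(371,170),(395,218),(356,225)):print('tray corner approx',onplane(C['scene'],uv,22))
```

```text
Traceback (most recent call last):
ValueError: operands could not be broadcast together with shapes (4,) (2,)
```

```bash
cat > fit.py <<'E'
from h import *
def fit(C,M,z,ext,x0):
    f=lambda p:np.concatenate([box(C[c],M+np.r_[p,z])[:2]-e for c,e in ext.items()])
    s=least_squares(f,x0);print(np.round(s.x,1),'res',np.round(s.fun,1),[np.round(box(C[c],M+np.r_[s.x,z]),1).tolist() for c in ext]);return s.x
E
python3 - <<'E'
from fit import *
C={c:cam(c) for c in('scene','side')}
x0=onplane(C['scene'],(371,203),40)[:2]
fit(C,EGG[EGG[:,2]>18],9.6,{'scene':[371.5,202.8],'side':[180.9,297.6]},x0)
fit(C,EGG[EGG[:,2]>18],9.6,{'scene':[361.2,178.6],'side':[216.9,333.6]},x0)
fit(C,RING,80,{'scene':[238.7,213.4],'side':[314.9,188.6]},onplane(C['scene'],(237,213),90)[:2])
L=np.array([[-160,-180,80],[-160,180,80],[160,180,80],[160,-180,80.]])
so=np.array([[157.9,192.3],[263.7,173.4],[287.7,239.4],[169.4,263.9]])
def Lw(p):c,s=np.cos(p[2]),np.sin(p[2]);return L@np.array([[c,-s,0],[s,c,0],[0,0,1]]).T+[p[0],p[1],0]
f=lambda p:np.r_[(proj(C['scene'],Lw(p))-so).ravel(),(proj(C['side'],Lw(p)[2:])-[[244.3,195.7],[321.4,142.1]]).ravel()]
s=least_squares(f,[600,-150,0]);print(s.x,np.round(s.fun,1),np.round(proj(C['side'],Lw(s.x)),1))
p=s.x;c,q=np.cos(p[2]),np.sin(p[2])
w=np.array([p[0]-110*c-60*q,p[1]-110*q+60*c,80]);print('well',w)
# tray corners
for uv in((336,174),(371,170),(395,218),(356,225)):print('tray corner approx',onplane(C['scene'],uv,22))
E
```

```text
[556.5 321.7] res [-0.3 -1.7 -0.6 -0.8] [[371.2, 201.1, 17.1, 17.5], [180.3, 296.8, 27.3, 28.5]]
[431.2 324.6] res [-0.4 -1.9 -0.6 -0.6] [[360.8, 176.7, 16.2, 16.6], [216.3, 333.0, 29.1, 31.6]]
[ 572.6 -122.7] res [-0.9 -1.  -1.   0.1] [[237.8, 212.4, 26.1, 22.1], [313.9, 188.7, 30.5, 23.0]]
[ 5.57897288e+02 -1.77928201e+02  9.57948765e-02] [-0.5 -1.4 -0.6 -1.8  1.8 -1.4 -1.8 -0.1 -1.5 -1.8 -0.7 -0.6] [[415.2 176.1]
 [345.8 245.3]
 [242.8 193.9]
 [320.7 141.5]]
well [ 442.66271207 -128.72461742   80.        ]
tray corner approx [373.24533219 251.67786492  22.        ]
tray corner approx [374.54139324 382.81396162  22.        ]
tray corner approx [624.27825763 383.25656943  22.        ]
tray corner approx [631.78340736 248.79575284  22.        ]
```

```bash
cat > plan.py <<'E'
from h import *
def yaw(s): R=s['orientation'];return np.degrees(np.arctan2(R[1,0],R[0,0]))
def plan(wps,vmax=38,wmax=6.8,pos=None,th=None):
    "wps: (x,y,z,yaw deg). prints calls; one target per call, n rows linearly spaced"
    s=r.sense();p=np.array(s['tool_pos'] if pos is None else pos,float);t=yaw(s) if th is None else th
    print('t',round(s['time_s'],2),'at',np.round(p,1),'yaw',round(t,1))
    for w in wps:
        g=np.array(w[:3],float);dt=(w[3]-t+180)%360-180
        n=max(1,int(np.ceil(max(np.linalg.norm(g-p)/vmax,abs(dt)/wmax))));k=int(np.ceil(n/5))
        dp=(g-p)/k;dd=dt/k;m=int(np.ceil(n/k))
        for i in range(k):
            c,q=np.cos(np.radians(t)),np.sin(np.radians(t))
            L=np.r_[c*dp[0]+q*dp[1],q*dp[0]-c*dp[1],-dp[2]]/500
            print(m,'rows; end',np.round(L,3).tolist(),'rz',round(-dd/360,4));p=p+dp;t=t+dd
E
python3 -c "
from plan import *
plan([(440,-440,231,30),(500,-130,231,45)])"
```

```text
t 3.2 at [ 254.7 -625.1  231.3] yaw 22.2
4 rows; end [0.241, -0.102, 0.0] rz -0.0109
4 rows; end [0.248, -0.085, 0.0] rz -0.0109
5 rows; end [0.207, -0.238, -0.0] rz -0.0208
5 rows; end [0.236, -0.209, -0.0] rz -0.0208
```

Emit:
send_rows --targets '[0.06,-0.025,0,0,0,-0.003,0.12,-0.05,0,0,0,-0.006,0.18,-0.075,0,0,0,-0.009,0.24,-0.1,0,0,0,-0.011]'

```text
time_s: 3.53
tool_pos: [347.7, -532.6, 231.4]
orientation: [[0.898, 0.441, 0.0], [0.441, -0.898, -0.0], [0.0, 0.0, -1.0]]
wrist_force: [0.8, -0.8, -0.1]
finger_gap: 85.3
finger_force: 0.0
```

Emit:
send_rows --targets '[0.062,-0.021,0,0,0,-0.003,0.124,-0.042,0,0,0,-0.006,0.186,-0.063,0,0,0,-0.009,0.248,-0.085,0,0,0,-0.011]'

```text
time_s: 3.87
tool_pos: [440.5, -439.7, 231.5]
orientation: [[0.865, 0.502, 0.0], [0.502, -0.865, -0.0], [0.0, 0.0, -1.0]]
wrist_force: [0.3, -0.2, -1.2]
finger_gap: 85.1
finger_force: 0.0
```

Emit:
send_rows --targets '[0.041,-0.048,0,0,0,-0.004,0.082,-0.096,0,0,0,-0.008,0.124,-0.143,0,0,0,-0.012,0.165,-0.19,0,0,0,-0.016,0.207,-0.238,0,0,0,-0.021]'

```text
time_s: 4.28
tool_pos: [469.5, -284.6, 231.5]
orientation: [[0.791, 0.612, 0.0], [0.612, -0.791, -0.0], [-0.0, 0.0, -1.0]]
wrist_force: [1.2, -0.0, 0.4]
finger_gap: 85.5
finger_force: 0.0
```

Emit:
send_rows --targets '[0.047,-0.042,0,0,0,-0.004,0.094,-0.084,0,0,0,-0.008,0.142,-0.126,0,0,0,-0.012,0.189,-0.168,0,0,0,-0.016,0.236,-0.209,0,0,0,-0.021]'

```text
time_s: 4.7
tool_pos: [499.1, -129.7, 231.6]
orientation: [[0.704, 0.71, 0.0], [0.71, -0.704, -0.0], [0.0, 0.001, -1.0]]
wrist_force: [0.1, -0.1, -0.0]
finger_gap: 85.6
finger_force: 0.0
```

Run:
```python
from fit import *
s=r.sense();print(s['time_s'],s['tool_pos'],s['joint_vel'])
im=r.capture('wrist');cv2.imwrite('pics/w1.png',im[:,:,::-1])
C=cam('wrist',s)
import pickle;pickle.dump(s,open('s1.pkl','wb'))
for q in('cork_ring','dimmer','dot'):
  for d in r.trace('wrist',q)[:2]:
    print(q,d['score'],np.round(d['extent'],1))
    if q=='cork_ring': fit({'w':C},RING,80,{'w':d['extent'][:2]},[572,-123])
```

```text
4.7 [ 499.13707906 -129.66653829  231.59618872] [-0.47671826 -0.02536891 -0.28225055  0.04674174  0.06654595 -0.00659456
 -0.40236654]
cork_ring 0.87 [338.6 128.7  93.  100.5]
[ 574.4 -127. ] res [-0.  0.] [[338.6, 128.7, 95.6, 96.6]]
dimmer 0.8 [241.2 219.5  41.7  44.6]
dimmer 0.39 [433.3  36.8 100.4  71.4]
dot 0.71 [332.3 185.2 455.2 370.3]
```

View pics/w1.png

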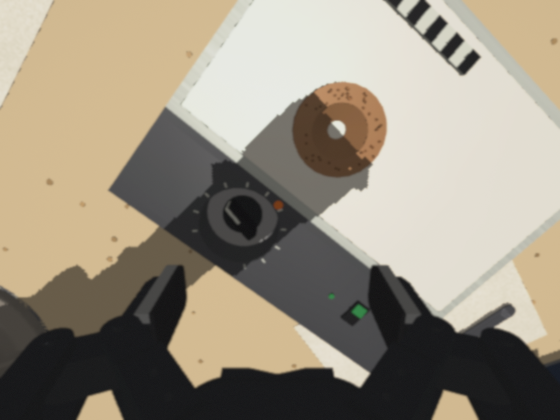

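Run:
```python
from plan import *
import pickle
s=pickle.load(open('s1.pkl','rb'));C=cam('wrist',s)
for n,uv in(('dot',(279,205)),('corner',(109.5,188)),('ring',(338.6,128.7)),('panel',(167,107)),('well',(242,216))):print(n,onplane(C,uv,98 if n=='ring' else 80))
S=cam('scene')
for uv in((332,216),(416,214)):print(onplane(S,uv,0))
plan([(556,322,231,150)])
im=cv2.imread('pics/w1.png')[160:280,180:310];cv2.imwrite('pics/w1c.png',cv2.resize(im,None,fx=4.6,fy=4.6,interpolation=2))
```

```text
dot [ 487.63237713 -142.76597935   80.        ]
corner [384.68513071 -16.45701959  80.        ]
ring [ 575.49550566 -125.39459796   98.        ]
panel [481.66310053  -8.26441855  80.        ]
well [ 453.74677657 -125.24910088   80.        ]
[557.18498569 190.28765717   0.        ]
[599.02460592 470.31314508   0.        ]
t 4.9 at [ 499.3 -130.5  231.5] yaw 45.3
4 rows; end [0.181, -0.139, 0.0] rz -0.0727
4 rows; end [0.224, -0.045, 0.0] rz -0.0727
4 rows; end [0.22, 0.058, 0.0] rz -0.0727
4 rows; end [0.172, 0.15, 0.0] rz -0.0727
```

View pics/w1c.png

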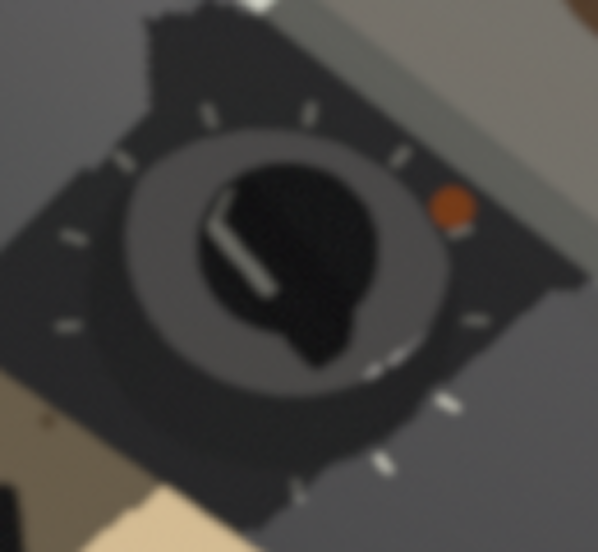

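Emit:
send_rows --targets '[0.045,-0.035,0,0,0,-0.018,0.09,-0.07,0,0,0,-0.036,0.136,-0.105,0,0,0,-0.054,0.181,-0.139,0,0,0,-0.073]'

```text
time_s: 5.23
tool_pos: [513.6, -18.8, 231.4]
orientation: [[0.316, 0.949, 0.0], [0.949, -0.316, -0.001], [-0.001, 0.0, -1.0]]
wrist_force: [0.2, 0.3, -0.8]
finger_gap: 85.3
finger_force: 0.0
```

Emit:
send_rows --targets '[0.056,-0.011,0,0,0,-0.018,0.112,-0.022,0,0,0,-0.036,0.168,-0.034,0,0,0,-0.054,0.224,-0.045,0,0,0,-0.073]'

```text
time_s: 5.57
tool_pos: [528.3, 94.6, 231.3]
orientation: [[-0.137, 0.991, 0.0], [0.991, 0.137, -0.001], [-0.001, 0.0, -1.0]]
wrist_force: [-0.6, 1.4, -0.2]
finger_gap: 85.5
finger_force: 0.0
```

Emit:
send_rows --targets '[0.055,0.015,0,0,0,-0.018,0.11,0.03,0,0,0,-0.036,0.165,0.044,0,0,0,-0.054,0.22,0.058,0,0,0,-0.073]'

```text
time_s: 5.9
tool_pos: [542.7, 207.5, 231.1]
orientation: [[-0.561, 0.827, 0.0], [0.827, 0.561, -0.001], [-0.001, -0.0, -1.0]]
wrist_force: [0.6, -0.6, -0.6]
finger_gap: 85.7
finger_force: 0.0
```

Emit:
send_rows --targets '[0.043,0.037,0,0,0,-0.018,0.086,0.075,0,0,0,-0.036,0.129,0.112,0,0,0,-0.054,0.172,0.15,0,0,0,-0.073,0.172,0.15,0,0,0,-0.073]'

```text
time_s: 6.32
tool_pos: [555.4, 326.1, 231.0]
orientation: [[-0.873, 0.487, -0.001], [0.487, 0.873, 0.004], [0.003, 0.003, -1.0]]
wrist_force: [-0.6, 0.3, -0.2]
finger_gap: 85.4
finger_force: 0.0
```

Run:
```python
from plan import *
from fit import fit
s=r.sense()
im=r.capture('wrist');cv2.imwrite('pics/w2.png',im[:,:,::-1])
C=cam('wrist',s)
for q in('buff_egg','dark_egg'):
  for d in r.trace('wrist',q):
    v,u=np.nonzero(d['mask']);print(q,round(d['score'],2),np.round(d['extent'],1),im[v,u].mean(0).round())
    e=np.array(d['extent'][:2]);fit({'w':C},EGG,9.6,{'w':e},onplane(C,e,40)[:2])
plan([(556,322,100,150)])
```

```text
buff_egg 0.84 [403.8 148.2  58.5  52.3] [90. 54. 99.]
[592.1 457.1] res [ 0. -0.] [[403.8, 148.2, 60.1, 55.0]]
buff_egg 0.79 [273.2 176.1  48.9  51.1] [102.  89.  68.]
[552. 325.] res [0. 0.] [[273.2, 176.1, 52.2, 53.4]]
buff_egg 0.77 [170.4 232.6  50.1  45.8] [71. 44. 78.]
[551.8 192.5] res [ 0. -0.] [[170.4, 232.6, 53.6, 52.0]]
buff_egg 0.55 [390.6 264.2  48.1  39.9] [79. 46. 90.]
[709.9 393. ] res [-0. -0.] [[390.6, 264.2, 52.3, 51.9]]
dark_egg 0.72 [206.7  70.2  60.4  60.1] [49. 45. 44.]
[430.3 320.5] res [-0. -0.] [[206.7, 70.2, 60.1, 62.9]]
t 6.47 at [556.5 319.7 230.6] yaw 150.1
4 rows; end [0.003, 0.003, 0.261] rz 0.0004
```

View pics/w2.png

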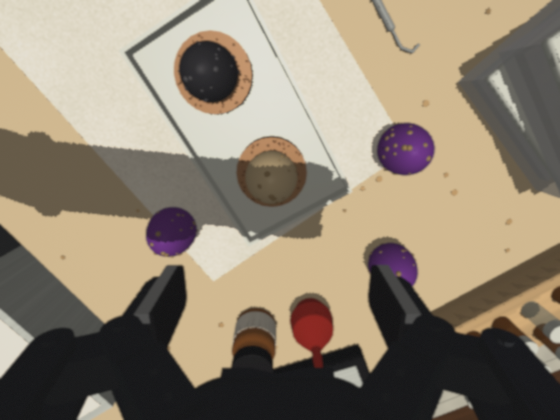

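Emit:
send_rows --targets '[0.003,0,0.06,0,0,0,0.003,0,0.12,0,0,0,0.003,0,0.18,0,0,0,0.003,0,0.18,0,0,0,0.003,0,0.18,0,0,0]'

```text
time_s: 6.88
tool_pos: [554.4, 319.4, 140.2]
orientation: [[-0.867, 0.498, -0.002], [0.498, 0.867, -0.003], [0.001, -0.004, -1.0]]
wrist_force: [0.4, 0.1, -0.0]
finger_gap: 85.5
finger_force: 0.0
```

Run:
```python
from plan import *
from fit import fit
s=r.sense();print(s['joint_vel'].round(3) if hasattr(s['joint_vel'],'round') else s['joint_vel'])
im=r.capture('wrist')
C=cam('wrist',s);hsv=cv2.cvtColor(im,cv2.COLOR_RGB2HSV)
for q in('buff_egg',):
  for d in r.trace('wrist',q):
    v,u=np.nonzero(d['mask']);print(q,round(d['score'],2),np.round(d['extent'],1),im[v,u].mean(0).round())
    e=np.array(d['extent'][:2]);fit({'w':C},EGG,9.6,{'w':e},onplane(C,e,40)[:2])
plan([(553,322,140,150)])
```

```text
[-0.002 -0.038 -0.037 -0.056 -0.007  0.006  0.005]
buff_egg 0.9 [461.1 160.6  90.1  71.3] [89. 53. 99.]
[592.2 457.1] res [ 0. -0.] [[461.1, 160.6, 90.6, 75.1]]
buff_egg 0.88 [278.6 202.2  68.3  77.3] [101.  88.  68.]
[552.7 322.3] res [ 0. -0.] [[278.6, 202.2, 70.2, 72.8]]
buff_egg 0.63 [443.9 307.9  59.8  53.3] [81. 47. 93.]
[709.2 400.2] res [ 0. -0.] [[443.9, 307.9, 75.0, 72.7]]
t 6.98 at [555.7 322.  143.3] yaw 150.2
1 rows; end [0.005, -0.003, 0.007] rz 0.0006
```

Emit:
send_rows --targets '[0.004,0.001,0.02,0,0,0,0.004,0.001,0.07,0,0,0,0.004,0.001,0.13,0,0,0,0.004,0.001,0.18,0,0,0,0.004,0.001,0.18,0,0,0]'

```text
time_s: 7.4
tool_pos: [550.9, 321.6, 47.4]
orientation: [[-0.869, 0.495, -0.005], [0.495, 0.869, -0.004], [0.002, -0.006, -1.0]]
wrist_force: [-0.4, -0.8, -0.4]
finger_gap: 85.3
finger_force: 0.0
```

Emit:
send_rows --targets '[0,0,0.02,0,0,0,0,0,0.04,0,0,0,0,0,0.058,0,0,0,0,0,0.058,0,0,0]'

```text
time_s: 7.73
tool_pos: [552.6, 323.3, 21.4]
orientation: [[-0.869, 0.495, -0.001], [0.495, 0.869, -0.001], [0.0, -0.001, -1.0]]
wrist_force: [-0.4, 0.3, -0.2]
finger_gap: 85.1
finger_force: 0.0
```

```bash
python3 -c "
from plan import *
im=r.capture('side');cv2.imwrite('pics/s3.png',cv2.resize(im[220:400,80:320,::-1],None,fx=3,fy=3,interpolation=2))
for i in range(3): plan([(553.3,322,22,150)]);r.capture('side')
print(r.sense()['wrist_force'])"
```

```text
t 7.78 at [552.8 323.5  22.1] yaw 150.3
1 rows; end [-0.002, -0.002, 0.0] rz 0.0009
t 7.83 at [553.1 323.9  22.6] yaw 150.3
1 rows; end [-0.002, -0.003, 0.001] rz 0.0009
t 7.88 at [553.2 324.1  22.9] yaw 150.3
1 rows; end [-0.002, -0.003, 0.002] rz 0.0009
[-0.67124276  0.50473998 -0.10296717]
```

View pics/s3.png

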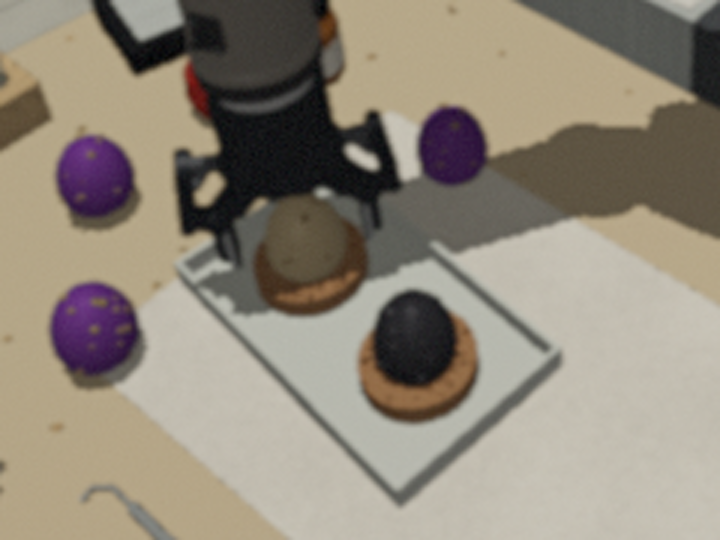

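Emit:
send_rows --targets '[-0.002,-0.003,0.002,0,0,0,-0.002,-0.003,0.002,0,0,0,-0.002,-0.003,0.002,0,0,0,-0.002,-0.003,0.002,0,0,0,-0.002,-0.003,0.002,0,0,0]' --hand 45

```text
time_s: 8.35
tool_pos: [552.9, 320.9, 22.1]
orientation: [[-0.869, 0.496, -0.0], [0.496, 0.869, -0.002], [-0.001, -0.002, -1.0]]
wrist_force: [-3.5, -4.2, 7.6]
finger_gap: 53.6
finger_force: 61.7
```

Emit:
send_rows --targets '[0,0,0,0,0,0,0,0,0,0,0,0,0,0,0,0,0,0]'

```text
time_s: 8.6
tool_pos: [552.9, 320.9, 22.1]
orientation: [[-0.869, 0.496, -0.0], [0.496, 0.869, -0.002], [-0.001, -0.002, -1.0]]
wrist_force: [-2.7, -4.4, 7.7]
finger_gap: 53.5
finger_force: 61.7
```

Emit:
send_rows --targets '[0,0,-0.005,0,0,0,0,0,-0.015,0,0,0,0,0,-0.03,0,0,0,0,0,-0.06,0,0,0,0,0,-0.1,0,0,0]'

```text
time_s: 9.02
tool_pos: [552.1, 321.3, 71.3]
orientation: [[-0.869, 0.495, -0.002], [0.495, 0.869, -0.001], [0.001, -0.002, -1.0]]
wrist_force: [-0.6, 1.0, -3.3]
finger_gap: 53.6
finger_force: 63.8
```

Emit:
send_rows --targets '[0,0,-0.05,0,0,0,0,0,-0.11,0,0,0,0,0,-0.17,0,0,0,0,0,-0.22,0,0,0,0,0,-0.25,0,0,0]'

```text
time_s: 9.43
tool_pos: [553.7, 323.3, 201.1]
orientation: [[-0.869, 0.495, 0.004], [0.495, 0.869, 0.003], [-0.002, 0.005, -1.0]]
wrist_force: [0.4, 0.6, -4.3]
finger_gap: 53.3
finger_force: 63.9
```

Run:
```python
from plan import *
from fit import fit
S={c:cam(c) for c in('scene','side')}
ext={}
for c in S:
    r.capture(c);d=r.trace(c,'cork_ring')
    print(c,[(round(x['score'],2),np.round(x['extent'],1).tolist()) for x in d[:2]])
s=r.sense();print(s['finger_gap'],s['finger_force'],s['wrist_force'])
plan([(575,-60,197,60)],vmax=36)
```

```text
scene [(0.61, [238.6, 213.8, 27.9, 23.7])]
side [(0.87, [315.2, 188.1, 26.1, 24.7])]
53.68194669150725 63.9524107798934 [ 0.44077064  0.62544578 -4.91714537]
t 9.63 at [552.8 321.7 196.5] yaw 150.3
5 rows; end [-0.139, -0.214, -0.0] rz 0.0836
5 rows; end [-0.227, -0.115, -0.0] rz 0.0836
5 rows; end [-0.254, 0.014, -0.0] rz 0.0836
```

Emit:
send_rows --targets '[-0.028,-0.043,0,0,0,0.016,-0.055,-0.086,0,0,0,0.033,-0.083,-0.128,0,0,0,0.05,-0.111,-0.171,0,0,0,0.067,-0.139,-0.214,0,0,0,0.084]'

```text
time_s: 10.05
tool_pos: [559.1, 192.7, 194.3]
orientation: [[-0.497, 0.868, -0.003], [0.868, 0.497, -0.001], [0.001, -0.003, -1.0]]
wrist_force: [-0.3, -0.1, -3.1]
finger_gap: 53.7
finger_force: 64.1
```

Emit:
send_rows --targets '[-0.045,-0.023,0,0,0,0.016,-0.09,-0.046,0,0,0,0.033,-0.136,-0.07,0,0,0,0.05,-0.182,-0.092,0,0,0,0.067,-0.227,-0.115,0,0,0,0.084]'

```text
time_s: 10.47
tool_pos: [566.2, 65.8, 194.5]
orientation: [[0.008, 1.0, -0.003], [1.0, -0.008, -0.001], [-0.001, -0.003, -1.0]]
wrist_force: [0.7, -0.3, -3.7]
finger_gap: 53.4
finger_force: 64.1
```

Run:
```python
from plan import *
s=r.sense();print(s['finger_gap'],s['finger_force'],s['wrist_force'])
plan([(574,-190,197,90)],vmax=36)
```

```text
53.43747691575823 64.09749493002892 [ 0.69135936 -0.27303535 -3.66735858]
t 10.47 at [566.2  65.8 194.5] yaw 89.5
4 rows; end [-0.256, 0.01, -0.003] rz -0.0006
4 rows; end [-0.256, 0.009, -0.003] rz -0.0006
```

Emit:
send_rows --targets '[-0.064,0.002,0,0,0,0,-0.128,0.004,0,0,0,0,-0.192,0.006,0,0,0,0,-0.256,0.008,0,0,0,0]'

```text
time_s: 10.8
tool_pos: [569.7, -62.0, 194.5]
orientation: [[0.002, 1.0, -0.003], [1.0, -0.002, 0.0], [0.0, -0.003, -1.0]]
wrist_force: [1.1, 0.5, -4.2]
finger_gap: 53.8
finger_force: 64.1
```

Emit:
send_rows --targets '[-0.064,0.002,0,0,0,0,-0.128,0.004,0,0,0,0,-0.192,0.006,0,0,0,0,-0.256,0.008,0,0,0,0,-0.256,0.008,0,0,0,0]'

```text
time_s: 11.22
tool_pos: [572.3, -197.9, 194.0]
orientation: [[0.013, 1.0, -0.004], [1.0, -0.013, -0.004], [-0.004, -0.004, -1.0]]
wrist_force: [0.9, -1.5, -3.9]
finger_gap: 53.7
finger_force: 64.1
```

Emit:
send_rows --targets '[0,0,0,0,0,0,0,0,0,0,0,0,0,0,0,0,0,0]'

```text
time_s: 11.47
tool_pos: [574.4, -186.7, 195.3]
orientation: [[0.001, 1.0, -0.002], [1.0, -0.001, 0.001], [0.001, -0.002, -1.0]]
wrist_force: [-0.2, -0.5, -4.1]
finger_gap: 53.6
finger_force: 64.1
```

Run:
```python
from plan import *
from fit import fit
for i in range(2):
    s=r.sense();im=r.capture('wrist');print(s['tool_pos'],np.abs(s['joint_vel']).max())
C=cam('wrist',s);cv2.imwrite('pics/w4.png',im[:,:,::-1])
for q in('cork_ring','buff_egg','dimmer'):
  for d in r.trace('wrist',q)[:3]:
    v,u=np.nonzero(d['mask']);print(q,round(d['score'],2),np.round(d['extent'],1),im[v,u].mean(0).round())
    e=np.array(d['extent'][:2])
    if q=='cork_ring':fit({'w':C},RING,80,{'w':e},[573,-124])
print(onplane(C,(0,0),80))
```

```text
[ 574.39538174 -186.69908229  195.34673136] 0.008150585102658377
[ 574.61903869 -186.64703186  195.66868714] 0.006895865987646671
cork_ring 0.91 [277.1 128.3 108.6 111.8] [142. 108.  79.]
[ 574.4 -127.9] res [-0.  0.] [[277.1, 128.3, 108.5, 111.1]]
buff_egg 0.73 [276.8 295.2 122.4 150.1] [95. 84. 65.]
dimmer 0.58 [132.2 129.7  53.9  51.4] [43. 43. 42.]
[379.43100591 -38.9357897   80.        ]
```

View pics/w4.png

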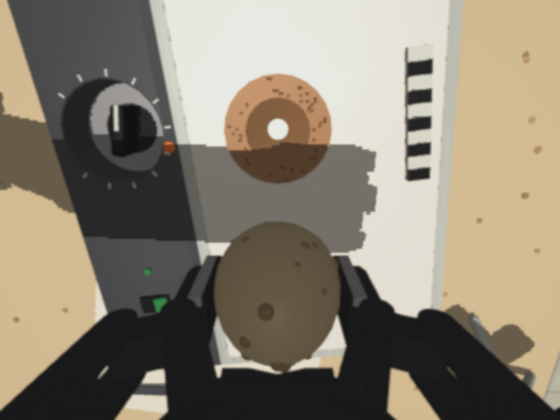

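Run:
```python
from plan import *
from fit import fit
s=r.sense();C=cam('wrist',s);z=9.6+s['tool_pos'][2]-22
print(s['tool_pos'],'pred wrist box',box(C,EGG+np.r_[s['tool_pos'][:2],z]))
fit({'w':C},EGG,z,{'w':[276.8,293.2]},[574,-187])
S={c:cam(c) for c in('scene','side')};E={}
for c in S:
    im=r.capture(c)
    for d in r.trace(c,'buff_egg')+r.trace(c,'cork_ring'):
        v,u=np.nonzero(d['mask']);print(c,round(d['score'],2),np.round(d['extent'],1),im[v,u].mean(0).round(),'pred',box(S[c],EGG+np.r_[s['tool_pos'][:2],z]).round(1))
```

```text
[ 574.90779223 -187.60476056  196.31774922] pred wrist box [277.40316549 299.30800888 126.03120976 147.03838248]
[ 574.7 -184.6] res [-0. -0.] [[276.8, 293.2, 126.9, 146.6]]
scene 0.87 [410.8 237.4  22.2  15.8] [77. 50. 81.] pred [212.9 184.3  19.4  21.8]
scene 0.81 [333.2 209.3  17.1  19. ] [76. 51. 84.] pred [212.9 184.3  19.4  21.8]
scene 0.69 [416.7 206.3  16.6  21.7] [75. 48. 82.] pred [212.9 184.3  19.4  21.8]
scene 0.61 [215.6 186.2  21.6  15.8] [69. 61. 47.] pred [212.9 184.3  19.4  21.8]
scene 0.71 [238.1 215.7  26.8  21.2] [103.  78.  55.] pred [212.9 184.3  19.4  21.8]
scene 0.57 [374.4 248.1  22.2  23.1] [102.  42.  31.] pred [212.9 184.3  19.4  21.8]
side 0.81 [327.8 137.8  19.3  25.4] [84. 75. 58.] pred [331.7 136.2  22.   26.1]
side 0.68 [112.2 329.7  30.6  36.8] [71. 41. 80.] pred [331.7 136.2  22.   26.1]
side 0.58 [113.6 279.2  25.6  27. ] [72. 41. 81.] pred [331.7 136.2  22.   26.1]
side 0.89 [316.1 188.9  26.2  22.9] [102.  80.  59.] pred [331.7 136.2  22.   26.1]
```

Emit:
send_rows --targets '[0.025,0,0,0,0,0,0.055,0,0,0,0,0,0.085,0,0,0,0,0,0.115,0,0,0,0,0,0.115,0,0,0,0,0]'

```text
time_s: 12.43
tool_pos: [575.2, -125.5, 196.6]
orientation: [[-0.003, 1.0, 0.0], [1.0, 0.003, 0.003], [0.003, 0.0, -1.0]]
wrist_force: [-0.4, 1.8, -2.9]
finger_gap: 54.2
finger_force: 64.1
```

Emit:
send_rows --targets '[0,0,0.03,0,0,0,0,0,0.07,0,0,0,0,0,0.11,0,0,0,0,0,0.14,0,0,0,0,0,0.17,0,0,0]'

```text
time_s: 12.85
tool_pos: [574.7, -130.7, 110.4]
orientation: [[0.003, 1.0, -0.0], [1.0, -0.003, 0.0], [0.0, -0.0, -1.0]]
wrist_force: [-0.1, -0.1, -3.2]
finger_gap: 53.6
finger_force: 64.2
```

Emit:
send_rows --targets '[0,0,0,0,0,0,0,0,0,0,0,0,0,0,0,0,0,0]'

```text
time_s: 13.1
tool_pos: [575.7, -130.9, 112.3]
orientation: [[0.003, 1.0, 0.001], [1.0, -0.003, -0.0], [-0.0, 0.001, -1.0]]
wrist_force: [-0.2, 0.0, -4.2]
finger_gap: 53.9
finger_force: 64.2
```

Run:
```python
from plan import *
o=[]
for c in('scene','side'):
    for i in range(2):
        im=r.capture(c);s=r.sense();print(np.round(s['tool_pos'],1),np.round(s['wrist_force'],1))
    P=proj(cam(c),[s['tool_pos']])[0].astype(int)
    o.append(cv2.resize(im[P[1]-40:P[1]+40,P[0]-40:P[0]+40,::-1],(400,400),interpolation=2))
cv2.imwrite('pics/s5.png',np.hstack(o))
```

```text
[ 575.9 -131.   112.6] [-1.3  0.9 -3.3]
[ 575.9 -131.1  112.6] [ 1.2 -0.2 -2.5]
[ 575.8 -131.1  112.5] [ 0.1  0.4 -4.4]
[ 575.7 -131.2  112.4] [-0.4  0.4 -4.1]
```

View pics/s5.png

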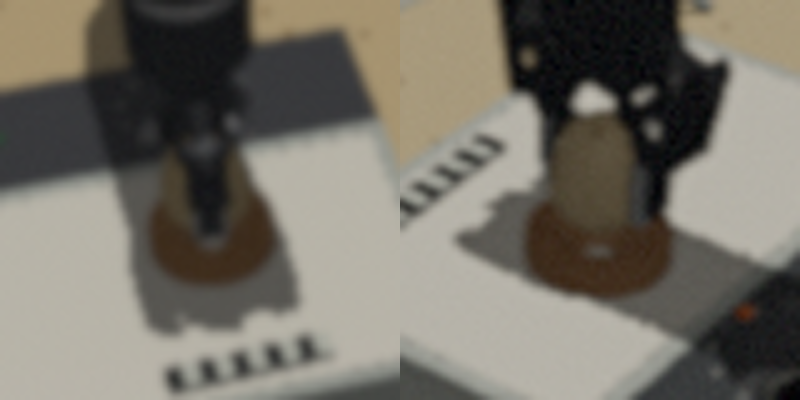

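Emit:
send_rows --targets '[0.003,-0.002,0.005,0,0,0,0.003,-0.002,0.01,0,0,0,0.003,-0.002,0.015,0,0,0,0.003,-0.002,0.02,0,0,0,0.003,-0.002,0.022,0,0,0]'

```text
time_s: 13.72
tool_pos: [573.7, -129.5, 99.7]
orientation: [[0.003, 1.0, -0.001], [1.0, -0.003, 0.0], [0.0, -0.001, -1.0]]
wrist_force: [0.1, 1.1, -3.7]
finger_gap: 53.9
finger_force: 64.2
```

Emit:
send_rows --targets '[0,0,0,0,0,0,0,0,0,0,0,0,0,0,0,0,0,0]'

```text
time_s: 13.97
tool_pos: [574.1, -129.5, 100.3]
orientation: [[0.003, 1.0, 0.0], [1.0, -0.003, 0.0], [0.0, 0.0, -1.0]]
wrist_force: [0.6, -0.3, -4.0]
finger_gap: 53.8
finger_force: 64.2
```

Emit:
send_rows --targets '[0,0,0.001,0,0,0,0,0,0.002,0,0,0,0,0,0.003,0,0,0,0,0,0.003,0,0,0,0,0,0.003,0,0,0]'

```text
time_s: 14.38
tool_pos: [574.3, -129.6, 99.0]
orientation: [[0.003, 1.0, 0.001], [1.0, -0.003, -0.0], [-0.0, 0.001, -1.0]]
wrist_force: [1.0, 0.2, -3.2]
finger_gap: 53.7
finger_force: 64.4
```

Emit:
send_rows --targets '[0,0,0.001,0,0,0,0,0,0.001,0,0,0,0,0,0.002,0,0,0,0,0,0.002,0,0,0,0,0,0.002,0,0,0]'

```text
time_s: 14.8
tool_pos: [574.6, -129.8, 98.3]
orientation: [[0.003, 1.0, 0.001], [1.0, -0.003, -0.0], [-0.0, 0.001, -1.0]]
wrist_force: [2.2, -0.7, 1.7]
finger_gap: 53.6
finger_force: 64.9
```

Emit:
send_rows --targets '[0,0,0.001,0,0,0,0,0,0.001,0,0,0,0,0,0.001,0,0,0]'

```text
time_s: 15.05
tool_pos: [574.8, -129.9, 98.2]
orientation: [[0.003, 1.0, 0.002], [1.0, -0.003, -0.001], [-0.001, 0.002, -1.0]]
wrist_force: [0.3, -1.7, 4.9]
finger_gap: 53.6
finger_force: 65.4
```

Emit:
send_rows --targets '[0,0,0.001,0,0,0,0,0,0.001,0,0,0,0,0,0.001,0,0,0]'

```text
time_s: 15.3
tool_pos: [574.9, -130.0, 98.1]
orientation: [[0.003, 1.0, 0.002], [1.0, -0.003, -0.001], [-0.001, 0.002, -1.0]]
wrist_force: [-0.2, -2.1, 8.8]
finger_gap: 53.8
finger_force: 65.7
```

Emit:
send_rows --targets '[0,0,-0.002,0,0,0,0,0,-0.002,0,0,0]'

```text
time_s: 15.47
tool_pos: [574.4, -129.7, 98.2]
orientation: [[0.003, 1.0, 0.001], [1.0, -0.003, -0.0], [-0.0, 0.001, -1.0]]
wrist_force: [1.6, -0.9, 4.1]
finger_gap: 53.7
finger_force: 64.9
```

Emit:
send_rows --targets '[0,0,0,0,0,0,0,0,0,0,0,0,0,0,0,0,0,0,0,0,0,0,0,0]' --hand 80

```text
time_s: 15.8
tool_pos: [573.5, -129.2, 97.4]
orientation: [[0.003, 1.0, -0.001], [1.0, -0.003, 0.0], [0.0, -0.001, -1.0]]
wrist_force: [0.4, 0.2, -0.1]
finger_gap: 80.0
finger_force: 0.0
```

Emit:
send_rows --targets '[0,0,-0.01,0,0,0,0,0,-0.05,0,0,0,0,0,-0.1,0,0,0,0,0,-0.16,0,0,0,0,0,-0.22,0,0,0]'

```text
time_s: 16.22
tool_pos: [573.4, -129.2, 208.9]
orientation: [[0.002, 1.0, -0.001], [1.0, -0.002, 0.0], [0.0, -0.001, -1.0]]
wrist_force: [0.2, -0.4, 0.2]
finger_gap: 79.8
finger_force: 0.0
```

Run:
```python
from plan import *
from fit import fit
for i in range(2): s=r.sense();im=r.capture('wrist')
C=cam('wrist',s);cv2.imwrite('pics/w6.png',im[:,:,::-1]);print(s['tool_pos'],yaw(s))
e=r.trace('wrist','buff_egg')[0]['extent'];print(e);fit({'w':C},EGG,85.6,{'w':e[:2]},[574,-128])
for d in r.trace('wrist','cork_ring')[:1]:print(d['extent']);fit({'w':C},RING,80,{'w':d['extent'][:2]},[574,-128])
```

```text
[ 577.0806279  -129.5003703   215.68340821] 89.84914116678723
[273.6, 203.3, 66.7, 72.6]
[ 575.  -127.1] res [ 0. -0.] [[273.6, 203.3, 70.2, 73.0]]
[271.4, 189.8, 95.7, 86.4]
[ 573.1 -124.8] res [-0.  0.] [[271.4, 189.8, 94.1, 93.5]]
```

View pics/w6.png

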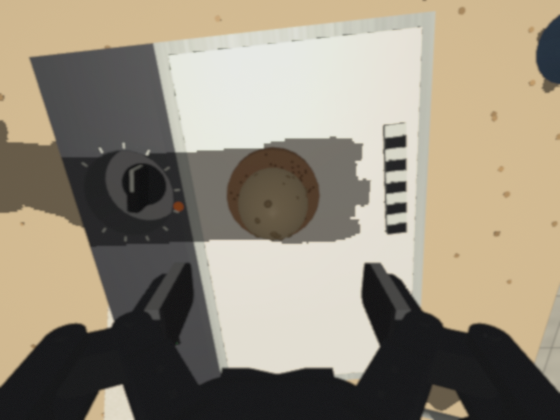

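Run:
```python
from plan import *
s=r.sense();im=r.capture('wrist');C=cam('wrist',s);print(s['tool_pos'])
hsv=cv2.cvtColor(im,cv2.COLOR_RGB2HSV)
m=((hsv[...,0]<12)&(hsv[...,1]>150)&(hsv[...,2]>50));m[:,200:]=0;m[:180]=0;m[230:]=0
v,u=np.nonzero(m);dot=(u.mean(),v.mean());print('dot px',dot,len(u))
L=np.array([[-160,180,80],[160,180,80],[-67.24,44.44,80]]);obs=np.array([[33,58],[434.5,13],dot])
def W(p,L):c,q=np.cos(p[2]),np.sin(p[2]);return np.asarray(L)@np.array([[c,-q,0],[q,c,0],[0,0,1]]).T+[p[0],p[1],0]
k=least_squares(lambda p:(proj(C,W(p,L))-obs).ravel(),[558,-178,.096]);p=k.x
print(p,np.degrees(p[2]),k.fun.round(1));well=W(p,[[-110,60,80]])[0];print('well',well)
# check overlay
o=im[:,:,::-1].copy()
for z,R in((80,40),(42,40),(45,22)):
    cv2.polylines(o,[np.round(proj(C,circ(R,0)+[well[0],well[1],z])*1).astype(int)],True,(0,255,0),1)
cv2.imwrite('pics/w7.png',cv2.resize(o[110:290,40:240],None,fx=3,fy=3,interpolation=2))
```

```text
[ 574.41162701 -129.57412727  208.92425062]
dot px (np.float64(180.2394366197183), np.float64(208.11267605633802)) 71
[ 5.56681702e+02 -1.82141580e+02  9.74564453e-02] 5.583843000094582 [-6.6  1.4  7.8 -0.7 -1.7  3.1]
well [ 441.36553036 -133.12953483   80.        ]
```

View pics/w7.png

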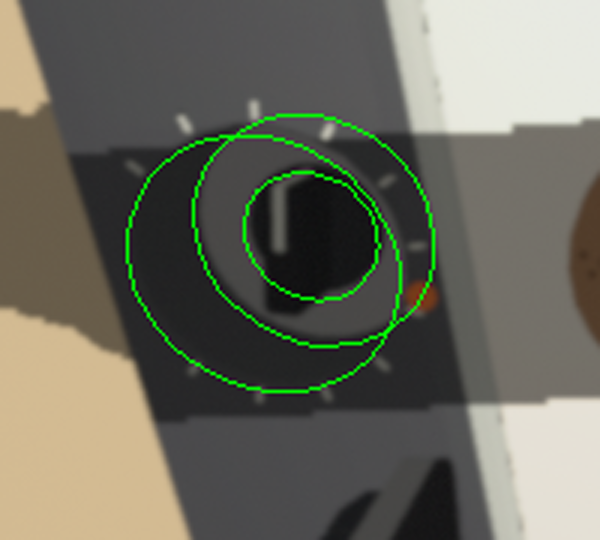

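Run:
```python
from plan import *
s=r.sense();C=cam('wrist',s);print(s['tool_pos'])
T=np.array([(183,124),(253,110),(328,130),(387,181),(418,246),(193,369),(260,396),(327,394),(382,364),(135,168)])/3+[40,110]
P=np.array([onplane(C,t,80)[:2] for t in T]);d=onplane(C,(180.2,208.1),80)[:2]
k=least_squares(lambda p:np.hypot(*(P-p[:2]).T)-p[2],[442,-130,44]);print(k.x,k.fun.round(1))
for n,c in(('ticks',k.x[:2]),):
    print('dot dist',np.hypot(*(d-c)),'dot ang',np.degrees(np.arctan2(*(d-c)[::-1])))
    print('tick ang',np.degrees(np.arctan2(*(P-c).T[::-1])).round(1))
# pointer line on bar top z=73: crop (279,250)->(278,190)
a,b=[onplane(C,np.array(t)/3+[40,110],73)[:2] for t in((279,250),(278,185))]
print('pointer',a,b,np.degrees(np.arctan2(*(b-a)[::-1])))
for c in('scene','side'):
    im=r.capture(c);h=cv2.cvtColor(im,cv2.COLOR_RGB2HSV);q=proj(cam(c),[[485,-143,80]])[0]
    m=(h[...,0]<14)&(h[...,1]>130)&(h[...,2]>60);yy,xx=np.mgrid[:420,:560];m&=np.hypot(xx-q[0],yy-q[1])<7
    v,u=np.nonzero(m);
    if len(u):print(c,q,len(u),onplane(cam(c),(u.mean(),v.mean()),80))
```

```text
[ 573.55558387 -129.53436221  207.62250635]
[ 442.76411558 -130.62129863   44.57674947] [-0.  -0.   0.2 -0.   0.1  0.2  0.1 -0.1 -0.3 -0.2]
dot dist 44.9024859748473 dot ang -13.424908046272154
tick ang [ 114.2   87.3   60.    32.7    5.9 -129.7 -102.2  -75.1  -48.1  140.6]
pointer [ 442.82150014 -129.18710112] [ 445.46331743 -109.17546257] 82.4796389144045
scene [228.78360817 196.33918899] 4 [ 487.09170608 -142.50385498   80.        ]
side [344.58057068 201.55579668] 8 [ 488.47857688 -142.96690785   80.        ]
```

```bash
python3 -c "
from plan import *
plan([(443,-131,208,82.5),(443,-131,110,82.5)],vmax=30)"
```

```text
t 16.57 at [ 573.1 -129.5  206.6] yaw 89.8
5 rows; end [-0.004, -0.26, -0.003] rz 0.0204
4 rows; end [0.0, 0.0, 0.196] rz -0.0
```

Emit:
send_rows --targets '[-0.001,-0.05,0,0,0,0.005,-0.002,-0.11,0,0,0,0.01,-0.003,-0.17,0,0,0,0.015,-0.004,-0.23,0,0,0,0.02,-0.004,-0.26,0,0,0,0.02]' --hand 33

```text
time_s: 16.98
tool_pos: [439.5, -131.3, 206.2]
orientation: [[0.131, 0.991, -0.005], [0.991, -0.131, 0.0], [-0.0, -0.005, -1.0]]
wrist_force: [-0.9, 0.0, -0.3]
finger_gap: 32.6
finger_force: 0.0
```

Emit:
send_rows --targets '[0,0,0,0,0,0,0,0,0.04,0,0,0,0,0,0.1,0,0,0,0,0,0.15,0,0,0,0,0,0.18,0,0,0]'

```text
time_s: 17.4
tool_pos: [443.1, -130.7, 114.9]
orientation: [[0.128, 0.992, -0.003], [0.992, -0.128, 0.001], [0.001, -0.003, -1.0]]
wrist_force: [-0.3, 0.7, -0.4]
finger_gap: 32.9
finger_force: 0.0
```

Emit:
send_rows --targets '[0,0,0,0,0,0,0,0,0,0,0,0,0,0,0,0,0,0,0,0,0,0,0,0]'

```text
time_s: 17.73
tool_pos: [445.1, -131.3, 118.8]
orientation: [[0.128, 0.992, 0.002], [0.992, -0.128, -0.0], [-0.0, 0.002, -1.0]]
wrist_force: [-0.0, -1.0, -1.0]
finger_gap: 33.2
finger_force: 0.0
```

Run:
```python
from plan import *
for i in range(2):
    s=r.sense();im=r.capture('wrist');plan([(443,-131,90,82.5)])
cv2.imwrite('pics/w8.png',im[:,:,::-1])
C=cam('wrist',s);print(proj(C,[[442.8,-130.6,73],[442.8,-130.6,80]]),s['finger_gap'],s['wrist_force'])
```

```text
t 17.78 at [ 445.  -131.3  118.9] yaw 82.6
1 rows; end [0.0, -0.004, 0.058] rz 0.0004
t 17.83 at [ 444.8 -131.3  118.8] yaw 82.6
1 rows; end [0.0, -0.004, 0.058] rz 0.0004
[[273.82543725 232.18418249]
 [273.73635067 236.72429038]] 33.327470139983696 [ 0.67126606 -0.09732448  0.38112421]
```

View pics/w8.png

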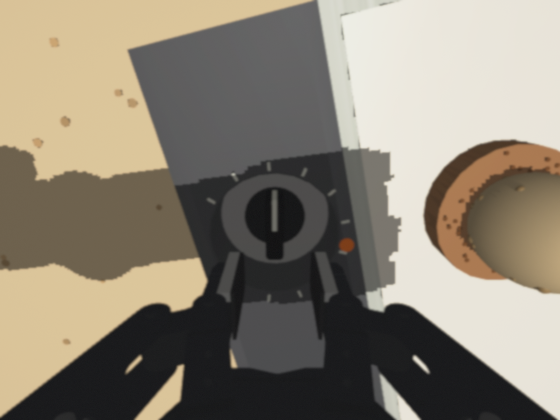

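Emit:
send_rows --targets '[0,-0.002,0.02,0,0,0,0,-0.003,0.045,0,0,0,0,-0.003,0.07,0,0,0,0,-0.003,0.07,0,0,0,0,-0.003,0.07,0,0,0]'

```text
time_s: 18.25
tool_pos: [441.9, -130.8, 82.3]
orientation: [[0.128, 0.992, -0.001], [0.992, -0.128, 0.0], [0.0, -0.001, -1.0]]
wrist_force: [0.6, 0.6, 0.5]
finger_gap: 33.0
finger_force: 0.0
```

Emit:
send_rows --targets '[0,0,0.015,0,0,0,0,0,0.03,0,0,0,0,0,0.045,0,0,0,0,0,0.045,0,0,0,0,0,0.045,0,0,0]'

```text
time_s: 18.67
tool_pos: [442.1, -130.8, 59.8]
orientation: [[0.128, 0.992, -0.001], [0.992, -0.128, 0.0], [0.0, -0.001, -1.0]]
wrist_force: [-0.7, 0.1, -0.2]
finger_gap: 32.8
finger_force: 0.0
```

Clear of the walls. Down 9 mm more, shift 0.8 mm, then close.

Emit:
send_rows --targets '[0,0.001,0.01,0,0,0,0,0.001,0.018,0,0,0,0,0.001,0.018,0,0,0]'

```text
time_s: 18.92
tool_pos: [442.7, -131.0, 50.7]
orientation: [[0.128, 0.992, -0.001], [0.992, -0.128, 0.0], [0.0, -0.001, -1.0]]
wrist_force: [-0.1, -0.8, -0.2]
finger_gap: 32.9
finger_force: 0.0
```

Emit:
send_rows --targets '[0,0,0,0,0,0,0,0,0,0,0,0,0,0,0,0,0,0,0,0,0,0,0,0,0,0,0,0,0,0]' --hand 8

```text
time_s: 19.33
tool_pos: [443.3, -131.1, 51.5]
orientation: [[0.128, 0.992, 0.001], [0.992, -0.128, -0.0], [0.0, 0.001, -1.0]]
wrist_force: [0.4, -0.1, 0.6]
finger_gap: 10.7
finger_force: 60.8
```

```bash
python3 -c "
from plan import *
plan([(443,-131,50.5,-14.4)]);s=r.sense();print(s['joint_pos'],s['finger_gap'],s['wrist_force'],s['moment'])"
```

```text
t 19.33 at [ 443.3 -131.1   51.5] yaw 82.6
5 rows; end [0.0, -0.0, 0.001] rz 0.0898
5 rows; end [-0.0, -0.0, 0.001] rz 0.0898
5 rows; end [-0.0, -0.0, 0.001] rz 0.0898
[ 0.45038234  0.43140668 -0.35472232  2.17421979  0.26993986  0.5758461
 -0.23063975] 10.65617601274486 [ 0.35855596 -0.14285947  0.55664321] [ 0.02393174 -0.06292724 -0.03251705]
```

Emit:
send_rows --targets '[0,0,0,0,0,0.01,0,0,0,0,0,0.025,0,0,0,0,0,0.04,0,0,0,0,0,0.055,0,0,0,0,0,0.07]'

```text
time_s: 19.75
tool_pos: [443.6, -131.1, 51.5]
orientation: [[0.542, 0.84, 0.001], [0.84, -0.542, -0.0], [0.001, 0.001, -1.0]]
wrist_force: [2.2, -0.9, -0.4]
finger_gap: 10.6
finger_force: 60.7
```

Emit:
send_rows --targets '[0,0,0,0,0,0.015,0,0,0,0,0,0.03,0,0,0,0,0,0.045,0,0,0,0,0,0.06,0,0,0,0,0,0.07]'

```text
time_s: 20.17
tool_pos: [443.8, -131.3, 51.5]
orientation: [[0.848, 0.53, 0.002], [0.53, -0.848, -0.0], [0.001, 0.001, -1.0]]
wrist_force: [1.8, -1.3, -2.0]
finger_gap: 10.8
finger_force: 60.6
```

Emit:
send_rows --targets '[0,0,0,0,0,0.015,0,0,0,0,0,0.03,0,0,0,0,0,0.045,0,0,0,0,0,0.06,0,0,0,0,0,0.07]'

```text
time_s: 20.58
tool_pos: [443.9, -131.6, 51.6]
orientation: [[0.993, 0.118, 0.002], [0.118, -0.993, -0.001], [0.002, 0.001, -1.0]]
wrist_force: [3.0, -2.9, -2.8]
finger_gap: 10.6
finger_force: 60.5
```

Emit:
send_rows --targets '[0,0,0,0,0,0.015,0,0,0,0,0,0.03,0,0,0,0,0,0.045,0,0,0,0,0,0.06,0,0,0,0,0,0.06]'

```text
time_s: 21.0
tool_pos: [443.9, -131.8, 51.6]
orientation: [[0.967, -0.255, 0.002], [-0.255, -0.967, -0.001], [0.002, 0.001, -1.0]]
wrist_force: [2.8, -3.9, -2.5]
finger_gap: 10.6
finger_force: 60.5
```

Run:
```python
from plan import *
for i in range(2):
    plan([(443,-131,50.5,-14.4)]);im=r.capture('wrist')
s=r.sense();print(s['joint_pos'],s['finger_gap'],s['wrist_force'],s['moment'])
cv2.imwrite('pics/w9.png',im[:,:,::-1])
```

```text
t 21.0 at [ 443.9 -131.8   51.6] yaw -14.8
1 rows; end [-0.002, -0.001, 0.002] rz -0.001
t 21.05 at [ 443.9 -131.8   51.5] yaw -14.5
1 rows; end [-0.002, -0.001, 0.002] rz -0.0002
[ 0.08732649  0.4102021   0.0787338   2.1977931  -0.06011343  0.53354805
 -1.61116633] 10.507345335867532 [ 3.46195333 -4.40325227 -2.0528395 ] [-0.93837733 -0.68412645 -0.01445293]
```

Emit:
send_rows --targets '[0,0,0,0,0,0,0,0,0,0,0,0,0,0,0,0,0,0,0,0,0,0,0,0]' --hand 33

```text
time_s: 21.43
tool_pos: [442.5, -130.6, 51.2]
orientation: [[0.968, -0.25, -0.001], [-0.25, -0.968, 0.001], [-0.001, -0.0, -1.0]]
wrist_force: [-0.2, 0.2, 0.3]
finger_gap: 33.0
finger_force: 0.0
```

Emit:
send_rows --targets '[0,0,-0.01,0,0,0,0,0,-0.03,0,0,0,0,0,-0.06,0,0,0,0,0,-0.09,0,0,0,0,0,-0.13,0,0,0]'

```text
time_s: 21.85
tool_pos: [442.3, -130.9, 117.2]
orientation: [[0.968, -0.251, -0.001], [-0.251, -0.968, 0.0], [-0.001, 0.0, -1.0]]
wrist_force: [-0.2, -0.4, -0.1]
finger_gap: 32.6
finger_force: 0.0
```

Emit:
send_rows --targets '[0,0,-0.07,0,0,0,0,0,-0.14,0,0,0,0,0,-0.18,0,0,0,0,0,-0.18,0,0,0,0,0,-0.18,0,0,0]'

```text
time_s: 22.27
tool_pos: [443.6, -131.1, 208.1]
orientation: [[0.968, -0.251, 0.004], [-0.251, -0.968, -0.0], [0.004, -0.001, -1.0]]
wrist_force: [0.6, -0.6, -0.1]
finger_gap: 33.0
finger_force: 0.0
```

Run:
```python
from plan import *
for i in range(3): s=r.sense();im=r.capture('wrist')
C=cam('wrist',s);print(s['tool_pos'],s['finger_gap'],yaw(s));q=proj(C,[[442.8,-130.6,73]])[0];print(q)
x,y=int(q[0]),int(q[1]);x0,y0=max(0,x-70),max(0,y-60)
np.save('w10.npy',im);import pickle;pickle.dump((s,x0,y0),open('s10.pkl','wb'));print(x0,y0)
a=cv2.resize(im[y0:y0+110,x0:x0+140,::-1],(420,330),interpolation=2)
b=r.capture('side')[130:240,240:380,::-1]
a=cv2.resize(im[y0:y0+120,x0:x0+140,::-1],None,fx=4,fy=4,interpolation=2)
cv2.imwrite('pics/w10.png',np.hstack([a[:480],cv2.resize(b,(240,480*1//1),interpolation=2)]))
```

```text
[ 442.21912368 -130.87238758  205.89770198] 32.987026308602545 -14.550491641436176
[277.71618102 191.48318879]
207 131
```

View pics/w10.png

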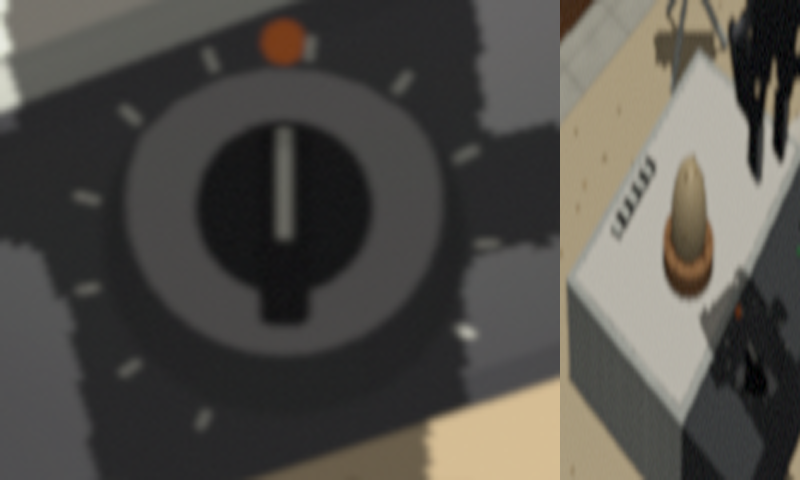

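The pointer line (crop column 285) runs straight at the orange dot at (283, 42). The egg stands upright in the ring, and the gripper is clear.

```bash
python3 -c "
from rig import r
print(r.sense()['wrist_force']);print(r.job_done())"
```

```text
[-0.54741516 -0.24900108 -0.02135356]
the job is handed in; nothing more can be done
None
```

The buff egg stands upright in the cork ring, the dimmer pointer was turned to the orange dot and looks aligned in the last picture, and the job was handed in at about 22.5 s.

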